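# Bring the yellow burr tub to the front of the carousel

### The job

Turn the burr carousel on the bench by pushing the black pegs on its rim, until the yellow tub stands at the front, right in line with the red pointer on the plinth, then take the hand away. Turn it gently, push only and lift nothing: all four tubs must ride along upright in their places on the tray, and leave the two blue kit boxes beside the carousel where they are.

Things in the scene. Friction and masses are not known exactly. Their poses are not given: they have to be found in the camera images.
- plinth: The fixed round plinth of the carousel, grey, 170 mm across and 18 mm high (a 60 mm hub rises to 30 mm). Origin at the centre of its underside on the bench, on the carousel's vertical axis. A red pointer, 16 mm high, sticks out under the tray along the plinth's own -x direction, to 172 mm from the axis: that direction is the front.
- tray: The turning tray: an aluminium disc, 240 mm across, 12 mm thick, its top 42 mm above the bench. It turns either way without stops, with slight drag (0.12 N m, 1 to 2 N at the rim), and stays where it is left. Origin on the vertical axis at the disc's underside; z up; the frame turns with the disc, and the yellow tub stands on its +x axis. A 24 mm hub cap, 20 mm high, is in the middle.
- peg_a (a point): One of six alike black upright pegs standing on the tray near its rim, 12 mm in diameter, 45 mm tall (tops 87 mm above the bench), at 110 mm from the axis, at 30, 90, 150, 210, 270 and 330 degrees anticlockwise from the tray's x axis. This is the one at 30 degrees; the point is half-way up it (64.5 mm above the bench).
- front_spot (a point): The point above the tray at the front, over the line of the red pointer, fixed to the plinth, 55 mm from the axis and 67 mm above the bench: where the yellow tub's centre should come.
- tub_yellow_mid (a point): The marked tub: 38 mm in diameter and 50 mm tall, with yellow body and yellow lid, loose (about 80 g) on the tray at 55 mm from the tray's axis. The point is its centre, half-way up (67 mm above the bench).
- tub_b_mid (a point): A small round burr tub, 38 mm in diameter and 50 mm tall, blue with a blue lid and a clear band below it, standing loose on the tray at 55 mm from the tray's axis, 90 degrees anticlockwise on from the yellow tub. The point is its centre, half-way up.
- tub_c_mid (a point): A small round burr tub, 38 mm in diameter and 50 mm tall, blue with a blue lid and a clear band below it, standing loose on the tray at 55 mm from the tray's axis, 180 degrees on from the yellow tub. The point is its centre, half-way up.
- tub_d_mid (a point): A small round burr tub, 38 mm in diameter and 50 mm tall, blue with a blue lid and a clear band below it, standing loose on the tray at 55 mm from the tray's axis, 270 degrees anticlockwise on from the yellow tub. The point is its centre, half-way up.
- kit_left_mid (a point): A burr kit box, blue with a clear cover, 55 x 85 mm and 72 mm tall, loose on the bench to the left of the carousel. The point is its centre.
- kit_right_mid (a point): A burr kit box, blue with a clear cover, 55 x 70 mm and 72 mm tall, loose on the bench to the right of the carousel. The point is its centre.
Things that resemble listed ones, but are neither listed nor needed, are in the scene too. Leave any orange look-alike of the part that bears tub_c_mid alone.

How it is judged (in metres and radians):
At the end, for the whole second after the job is handed in: The yellow tub's centre is within 14 mm (about 14 degrees of turn) of the front spot over the red pointer, the tray is at rest, all four tubs stand upright (within 0.2 rad) on the tray within 12 mm of their places, and neither kit box has moved 20 mm (horizontal distance between tub_yellow_mid and front_spot below 0.014 m and angular speed of tray below 0.05 rad/s and x of tub_yellow_mid in the frame of tray between 0.043 and 0.067 m and y of tub_yellow_mid in the frame of tray between -0.012 and 0.012 m and z of each of tub_yellow_mid, tub_b_mid, tub_c_mid, tub_d_mid in the frame of tray below 0.047 m and angle between each of tub_yellow_mid, tub_b_mid, tub_c_mid, tub_d_mid's own z axis and vertical below 0.2 rad and x of tub_b_mid in the frame of tray between -0.012 and 0.012 m and y of tub_b_mid in the frame of tray between 0.043 and 0.067 m and x of tub_c_mid in the frame of tray between -0.067 and -0.043 m and y of tub_c_mid in the frame of tray between -0.012 and 0.012 m and x of tub_d_mid in the frame of tray between -0.012 and 0.012 m and y of tub_d_mid in the frame of tray between -0.067 and -0.043 m and distance of each of kit_left_mid, kit_right_mid from where it was at the start of the episode below 0.02 m); the robot touches nothing.
It fails at once if a tub is shifted more than 12 mm from its place on the tray (x of tub_yellow_mid in the frame of tray below 0.043 m or x of tub_yellow_mid in the frame of tray above 0.067 m or y of any of tub_yellow_mid, tub_c_mid in the frame of tray below -0.012 m or y of any of tub_yellow_mid, tub_c_mid in the frame of tray above 0.012 m or x of any of tub_b_mid, tub_d_mid in the frame of tray below -0.012 m or x of any of tub_b_mid, tub_d_mid in the frame of tray above 0.012 m or y of tub_b_mid in the frame of tray below 0.043 m or y of tub_b_mid in the frame of tray above 0.067 m or x of tub_c_mid in the frame of tray below -0.067 m or x of tub_c_mid in the frame of tray above -0.043 m or y of tub_d_mid in the frame of tray below -0.067 m or y of tub_d_mid in the frame of tray above -0.043 m).
It fails at once if a tub is lifted 10 mm off the tray (z of any of tub_yellow_mid, tub_b_mid, tub_c_mid, tub_d_mid in the frame of tray above 0.047 m).
It fails at once if a tub is tipped by more than 0.35 rad (angle between any of tub_yellow_mid, tub_b_mid, tub_c_mid, tub_d_mid's own z axis and vertical above 0.35 rad).
It fails at once if the tray is spun faster than 3 rad/s (half a turn a second) (angular speed of tray above 3 rad/s).
It fails at once if a kit box beside the carousel is moved 20 mm or more (distance of any of kit_left_mid, kit_right_mid from where it was at the start of the episode above 0.02 m).
It also fails if it takes over 51 s, if anything falls off the work surface, if the arm or the gripper's body presses on something with over 40 N, if the wrist force passes 120 N, or if a joint passes its speed limit or range.

### The arm

A 6-joint arm with a two-finger parallel gripper is mounted at the origin on the work surface. World frame = base frame: x ahead of the robot, y to its left, z up, the work surface at z = 0. Lengths are in m, angles in degrees, forces in N, time in s.
With the tool pointing down it reaches from about 0.4 to 0.825 m from the base axis. Payload 7 kg.
Tool frame: the origin (TCP) lies midway between the tips of the shut fingers; the grasp point (between the pads) lies r.grasp_offset behind it (r.grasp_offset is the distance from the TCP to the grasp point, in m); x points along the fingers, z is the direction in which the jaws open and shut, and the axes are right-handed (so a half turn about x gives the same grasp; the last joint's range is limited). The gripper opens to 88 mm and grips with 3 to 60 N. Pads are 19 mm wide; open, the fingers measure 130 mm over their backs; the gripper's body (78 mm by 193 mm) begins 47 mm behind the grasp point.
Start: joints at [84.803, 20.546, 0.682, 0, -70.136, -16.507], TCP at [0.25, 0.627, 0.227] pointing down, gripper open.
Joint ranges: [-176.03, 176.03], [-82.01, 121.73], [-58.28, 71.71], [-173.87, 95.51], [-174.79, -0.11], [-173.66, 173.66]. Speed limits (degrees/s): [136.94, 136.94, 172.46, 180, 180, 180].

### API

Orientations are given as [roll, pitch, yaw] about the fixed x, y, z axes, in that order (R = Rz(yaw) Ry(pitch) Rx(roll)).
In Python, from plant import readout, vision, close_job, r gives the robot as it stands.
- The arm moves only by the shell command python3 -m handwheel 'ROWS' [OPENING] [FORCE]. ROWS is JSON, a list that holds one entry, the list of rows, each a list of 4 numbers: the shift along the world's x, y, z in units of 40 mm (1.0 is 40 mm), then the turn about the world's z in units of 5 degrees (1.0 is 5 degrees). In form: [[[tx, ty, tz, roll], ...]]. A call has 1 to 8 rows; each row shifts and turns the pose as measured when the row begins; what a row does not reach is not made up. A row lasts 1/10 s, in which the tool goes at most 50 mm and 8.59 degrees, less where a joint would pass 70% of its speed; a pose out of reach is approached as far as the arm can. A call is refused whole if a number of a shift passes 1 or a number of a turn 1, either way. A call with a gripper value outside its range is refused whole. OPENING is the finger opening in mm, from 0 to 87.6, set as the call begins (- or left out, the last holds). The fingers move at their own pace and stop on an object; FORCE is the grip in N (left out, the last holds). Time passes only in rows, so rows that do not move let the fingers close. It gives the time, the measured TCP pose, the force and the opening at its end, in the units of the state.
- readout.get_state(): the state, without advancing time (a new reading comes with each control period).
- vision.capture(name): name is "scene" or "top" or "wrist"; returns the picture (400x640x3 uint8, blue, green, red); there is no depth.
- vision.get_calibration(name): a dict with "intrinsics" (3x3 intrinsics, pixels), "dist" ([k1, k2, p1, p2, k3] as OpenCV has them; the pictures are not rectified), "pose" (4x4, takes a point from camera to world coordinates). Camera axes: x right, y up, looking along -z (the intrinsics and any distortion apply to the point x, -y, -z); pixel columns grow to the right and rows downward; lengths in m; the calibration is good to about 2 mm. A picture is of the moment at which its call begins: read the wrist's pose just before it. get_calibration takes no time and is no camera call; for the wrist camera it gives the pose at the moment of the call.
- close_job(): hands the job in, once; it reports no verdict.
The state is a dict: "time_s": time; "joints": joint angles; "qd": joint speeds; "joint_torque": joint torques, N m; "tcp_pos": TCP position; "eef_rot": TCP orientation; "contact_force": force on the tool from outside, world axes, zero at the start; "moment": the same for the moment, N m; "gripper_width": finger opening in m.
Only numpy, scipy, OpenCV 4.12 (cv2) and the standard library are available. Lean on these libraries where they do the work, as an engineer would, in place of code of your own. Each camera call takes 0.05 s, during which the arm holds its last target.

## Working session

There is one attempt and no reset: what is moved stays moved. The work goes in short steps, Python scripts to look and compute and a shell command to move; the robot and the scene stay as the last step left them, time stands still between calls to the robot, and variables do not carry over. Pictures are saved under pics/ and viewed, and the job is handed in when it is done.

```bash
ls; mkdir -p pics; python3 - <<'E'
from plant import readout, vision, r
import cv2
for n in ("scene","top"):
    cv2.imwrite(f"pics/{n}0.png",vision.capture(n))
    c=vision.get_calibration(n);print(n,c)
print(readout.get_state(), r.grasp_offset)
E
```

```text
pics
scene {'intrinsics': array([[413.14898787,   0.        , 320.83194977],
       [  0.        , 413.14898787, 195.97730597],
       [  0.        ,   0.        ,   1.        ]]), 'dist': array([-0.04004612,  0.        ,  0.        ,  0.        ,  0.        ]), 'pose': array([[-0.58421621, -0.60490795,  0.54108945,  1.23905959],
       [ 0.81154814, -0.44280158,  0.38120386,  0.49251374],
       [ 0.00900202,  0.66182561,  0.74960378,  0.94492895],
       [ 0.        ,  0.        ,  0.        ,  1.        ]])}
top {'intrinsics': array([[415.69582378,   0.        , 324.25623393],
       [  0.        , 415.69582378, 203.53979439],
       [  0.        ,   0.        ,   1.        ]]), 'dist': array([0.03719617, 0.        , 0.        , 0.        , 0.        ]), 'pose': array([[-1.91196117e-03,  9.97862012e-01, -6.53280066e-02,
         5.60151613e-01],
       [-9.99922474e-01, -1.10393104e-03,  1.24026760e-02,
         6.09924637e-02],
       [ 1.23040416e-02,  6.53466555e-02,  9.97786763e-01,
         1.12232577e+00],
       [ 0.00000000e+00,  0.00000000e+00,  0.00000000e+00,
         1.00000000e+00]])}
{'time_s': 0.1, 'joints': array([ 8.48001028e+01,  2.05865698e+01,  6.41159616e-01, -1.92293804e-02,
       -7.01346217e+01, -1.65085979e+01]), 'qd': array([-0.05567967, -0.14744742,  0.01792915,  0.1992383 , -0.00379856,
        0.0493771 ]), 'joint_torque': array([-1.31422610e-03, -5.84162700e+01,  2.93751615e+01,  7.01537937e+00,
        1.01529653e-02, -5.36487744e-05]), 'tcp_pos': array([0.24950984, 0.62674435, 0.22573649]), 'eef_rot': array([   3.78151494,   89.9179511 , -107.93352716]), 'contact_force': array([ 0.56870242,  0.21448227, -0.56426724]), 'moment': array([ 0.0042769 ,  0.01552687, -0.02146811]), 'gripper_width': 0.08774710775994587} 0.0188
```

View pics/scene0.png

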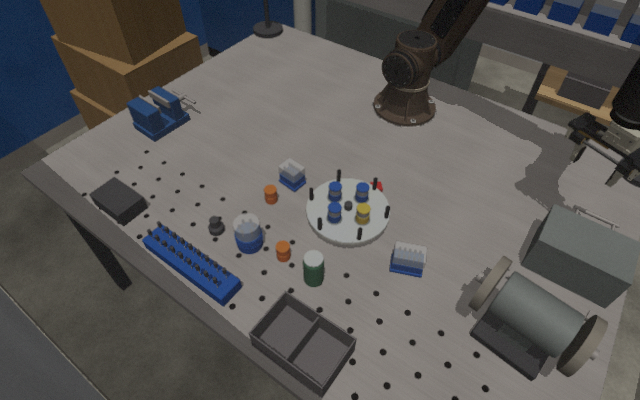

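View pics/top0.png

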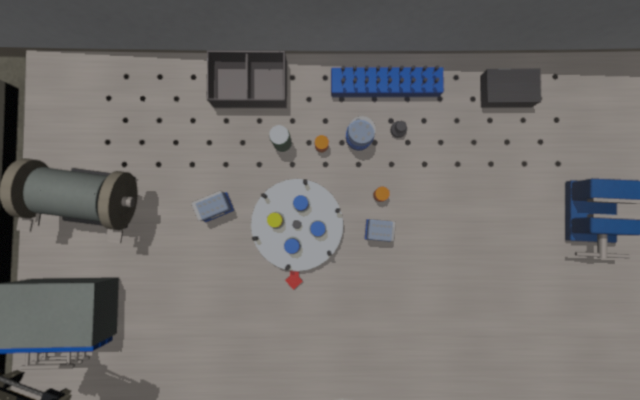

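The top view shows the tray centre near (297,225), the yellow tub at (275,220), blue tubs at (301,203), (318,229) and (292,245), and the pointer tip near (294,281). The kit boxes are at (213,207) and (380,230). The orange look-alikes at (382,194) and (322,143) are to be avoided. The possible confusions are the blue tubs and the orange tubs, and the only yellow thing is at (275,220).

```bash
cat > h.py <<'E'
import numpy as np, cv2
from plant import readout, vision, r
def ray(n,px,z,cal=None):
    c=cal or vision.get_calibration(n)
    p=cv2.undistortPoints(np.array([[px]],float),c["intrinsics"],c["dist"])[0,0]
    P=c["pose"];d=P[:3,:3]@np.array([p[0],-p[1],-1.]);o=P[:3,3]
    return o+d*(z-o[2])/d[2]
def blobs(m,amin=15):
    n,l,s,c=cv2.connectedComponentsWithStats(m.astype(np.uint8))
    return [(c[i],s[i]) for i in range(1,n) if s[i][4]>=amin]
E
python3 - <<'E'
from h import *
im=cv2.imread("pics/top0.png")
hsv=cv2.cvtColor(im,cv2.COLOR_BGR2HSV);H,S,V=cv2.split(hsv)
box=np.zeros(H.shape,bool);box[165:300,190:405]=1
def show(nm,m,z):
    for c,s in blobs(m&box): print(nm,c.round(1),s[:5],ray("top",c,z).round(4)[:2])
show("yel",(H>22)&(H<36)&(S>140),.092)
show("blue",(H>105)&(H<125)&(S>150),.092)
show("red",((H<6)|(H>174))&(S>150),.016)
show("blk",(V<60),.087)
show("kit",(H>100)&(H<130)&(S>40)&(S<150),.072)
# disc ellipse
m=((S<40)&(V>150)&box).astype(np.uint8)
m=cv2.morphologyEx(m,cv2.MORPH_CLOSE,np.ones((5,5)))
cs,_=cv2.findContours(m,cv2.RETR_EXTERNAL,cv2.CHAIN_APPROX_NONE)
for k in cs:
    if cv2.contourArea(k)>1000:
        h=cv2.convexHull(k);e=cv2.fitEllipse(h);print("disc",e,ray("top",e[0],.042))
cv2.imwrite("pics/c0.png",cv2.resize(im[165:300,190:405],None,fx=3.7,fy=3.7,interpolation=cv2.INTER_CUBIC))
E
```

```text
yel [274.5 219.8] [268 213  14  14 157] [0.5876 0.1712]
blue [291.3 245.3] [287 241  10  11  43] [0.5246 0.1296]
red [293.5 279.8] [287 273  14  15 128] [0.4318 0.1284]
kit [216.7 206.6] [197 192  37  30 453] [0.6216 0.3187]
kit [300.9 202.9] [293 195  16  16 134] [0.6305 0.1071]
kit [375.6 229.3] [365 219  27  21 285] [ 0.5635 -0.0814]
kit [317.1 228.2] [310 221  16  16 161] [0.5666 0.066 ]
kit [291.5 245. ] [284 238  16  16 130] [0.5246 0.1303]
disc ((296.452880859375, 224.26730346679688), (90.16546630859375, 90.64997100830078), 44.1215934753418) [0.57709528 0.11977533 0.042     ]
```

View pics/c0.png

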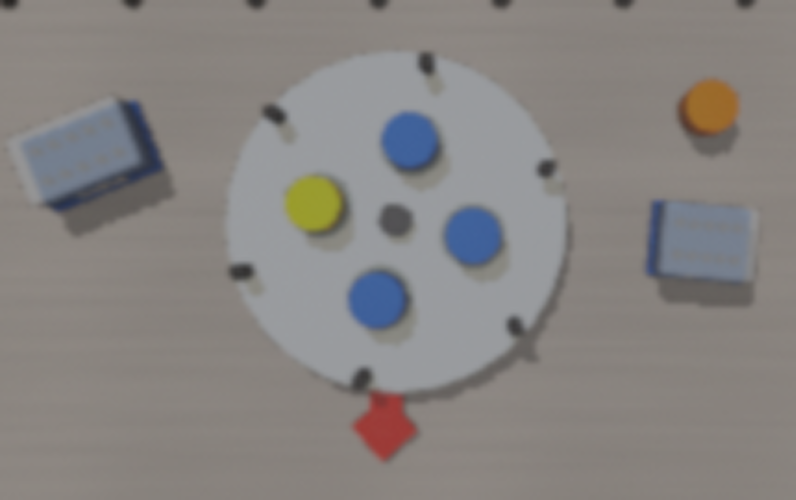

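```bash
python3 - <<'E'
from h import *
from scipy.spatial.transform import Rotation as R
s=readout.get_state();M=R.from_euler("xyz",s["eef_rot"],degrees=True).as_matrix()
print(M.round(3)); z=M[:,2];print("jaw axis deg",np.degrees(np.arctan2(z[1],z[0])))
# pointer tip, pegs by tophat
im=cv2.imread("pics/top0.png")
C=np.array([.577,.119])
hsv=cv2.cvtColor(im,cv2.COLOR_BGR2HSV);H,S,V=cv2.split(hsv)
g=V.astype(float); 
ys,xs=np.where(V<95)
m=np.zeros(V.shape,bool);m[180:272,250:345]=(V<105)[180:272,250:345]
for c,st in blobs(m,8):
    p=ray("top",c,.065)[:2]-C; print(c.round(1),st[4],np.hypot(*p).round(3),np.degrees(np.arctan2(p[1],p[0])).round(1))
m=((H<6)|(H>174))&(S>150)
ys,xs=np.where(m);i=ys.argmax();t=ray("top",(xs[ys==ys.max()].mean(),ys.max()),.016)[:2];print("tip",t,np.degrees(np.arctan2(*(t-C)[::-1])),np.hypot(*(t-C)))
p=np.array([.4318,.1284])-C;print(np.degrees(np.arctan2(p[1],p[0])))
for px in [(189+162/3.7,165+165/3.7),(190+118/3.7,165+95/3.7),(190+65/3.7,165+210/3.7)]:
    print("kit corner",ray("top",px,.0)[:2])
E
```

```text
[[-0.     0.929 -0.37 ]
 [-0.001 -0.37  -0.929]
 [-1.     0.     0.001]]
jaw axis deg -111.71504596354681
[304.7 181.8] 18 0.11 -11.1
[263.5 195.3] 24 0.111 48.6
[303.9 209. ] 27 0.043 -26.5
[337.4 210. ] 19 0.111 -71.1
[280.5 224.3] 26 0.04 90.6
[296.5 224.4] 52 0.001 -133.2
[254.7 238.2] 25 0.11 108.5
[299.2 248.2] 9 0.061 -172.8
[328.9 257.7] 81 0.118 -135.7
[287.1 267.8] 28 0.112 168.3
[310.7 270.3] 11 0.122 -162.4
tip [0.41304759 0.12842965] 176.70828511961705 0.16422336065055626
176.29593795634116
kit corner [0.6175767  0.29325682]
kit corner [0.66870761 0.32307135]
kit corner [0.58503752 0.35998795]
```

```bash
python3 -m handwheel '[[[0.2,-1,0,0],[0.2,-1,0,0],[0.2,-1,0,0],[0.2,-1,0,0],[0.2,-1,0,0]]]' 0 10
```

```text
time_s: 0.6
tcp_pos: [0.2886, 0.4226, 0.2201]
eef_rot: [9.7, 89.5, -101.8]
contact_force: [1.4, 0.5, -0.1]
gripper_width: 0.0531
```

```bash
python3 -m handwheel '[[[0.69,-0.88,-0.2,-0.2],[0.69,-0.88,-0.2,-0.2],[0.69,-0.88,-0.2,-0.2],[0.69,-0.88,-0.2,-0.2],[0.69,-0.88,-0.2,-0.2],[0.69,-0.88,-0.2,-0.2],[0.69,-0.9,-0.2,-0.2],[0,0,0,0]]]' 0 10
python3 - <<'E'
from h import *
from scipy.spatial.transform import Rotation as R
s=readout.get_state();M=R.from_euler("xyz",s["eef_rot"],degrees=True).as_matrix()
print(s["tcp_pos"],"jaw",np.degrees(np.arctan2(M[1,2],M[0,2])),s["joints"],M[:,0])
cv2.imwrite("pics/top1.png",cv2.resize(vision.capture("top")[165:300,190:405],None,fx=3.7,fy=3.7));cv2.imwrite("pics/w1.png",vision.capture("wrist"))
E
```

```text
time_s: 1.4
tcp_pos: [0.4853, 0.1597, 0.1625]
eef_rot: [-1.4, 89.6, -120.2]
contact_force: [0.1, -0.2, 0.1]
gripper_width: 0.0002
[0.48532977 0.15974597 0.1624586 ] jaw -118.74125610458908 [ 40.36927576   8.36162368 -24.85183519   0.15265328 -57.14946985
  20.80622317] [-0.003375   -0.005807   -0.99997744]
```

View pics/top1.png

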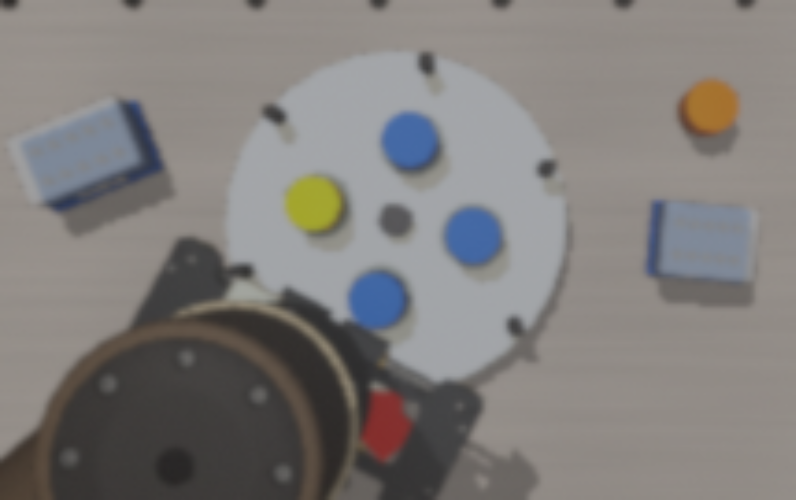

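View pics/w1.png

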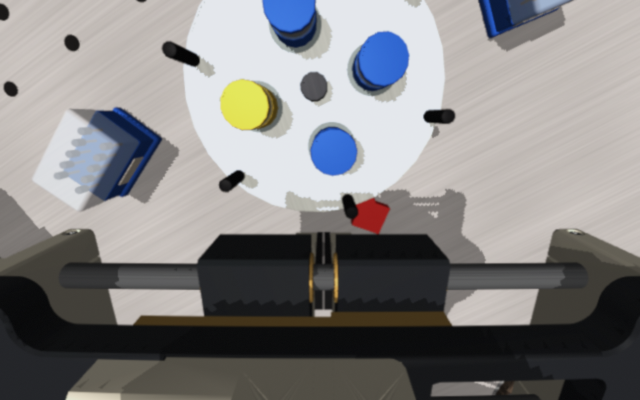

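The tool is above the front-left rim, shut, with the peg to push at wrist (349,206) and the next peg at (232,181). The tray is unchanged. I'll line up in front of the gap at about 148° and lower.

```bash
cat > st.py <<'E'
from h import *
from scipy.spatial.transform import Rotation as R
s=readout.get_state();M=R.from_euler("xyz",s["eef_rot"],degrees=True).as_matrix()
d=s["tcp_pos"][:2]-np.array([.577,.119])
print(s["time_s"],s["tcp_pos"].round(4),"jaw",np.degrees(np.arctan2(M[1,2],M[0,2])).round(1),"r %.4f phi %.1f"%(np.hypot(*d),np.degrees(np.arctan2(d[1],d[0]))%360),"F",s["contact_force"].round(1))
E
python3 -m handwheel '[[[-0.04,0.23,0,-0.35],[-0.04,0.23,0,-0.3],[0,0,0,0]]]' 0 10
python3 st.py
```

```text
time_s: 1.8
tcp_pos: [0.4799, 0.1833, 0.1638]
eef_rot: [0.5, 89.7, -121.3]
contact_force: [-1.0, -0.2, 0.1]
gripper_width: 0.0009
1.8 [0.4799 0.1833 0.1638] jaw -121.8 r 0.1165 phi 146.5 F [-1.  -0.2  0.1]
```

```bash
python3 -m handwheel '[[[0.05,-0.05,-0.6,0],[0.03,-0.03,-0.6,0],[0,0,-0.6,0],[0,0,-0.5,0],[0,0,-0.1,0],[0,0,0,0]]]' 0 10
python3 st.py
python3 - <<'E'
from h import *
cv2.imwrite("pics/w2.png",vision.capture("wrist"));cv2.imwrite("pics/s2.png",cv2.resize(vision.capture("scene")[130:290,250:450],None,fx=3.7,fy=3.7))
E
```

```text
time_s: 2.4
tcp_pos: [0.4815, 0.1855, 0.0679]
eef_rot: [117.9, 89.9, -3.0]
contact_force: [0.4, -0.0, -0.2]
gripper_width: 0.0004
2.4 [0.4815 0.1855 0.0679] jaw -120.9 r 0.1164 phi 145.2 F [ 0.4 -0.  -0.2]
```

View pics/s2.png

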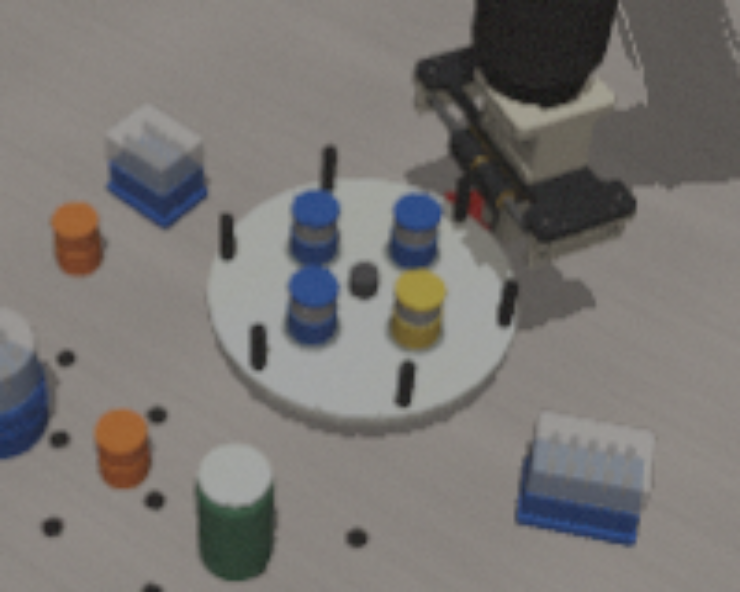

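View pics/w2.png

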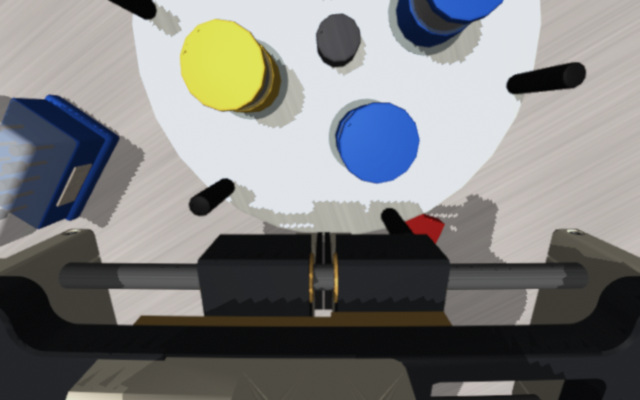

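```bash
cat > plan.py <<'E'
import sys; exec(open("st.py").read())
step,n=float(sys.argv[1]),8
phi=np.arctan2(d[1],d[0]);jaw=np.degrees(np.arctan2(M[1,2],M[0,2]))
err=((np.degrees(phi)+90-jaw)+180)%360-180
p=d.copy();rr=np.hypot(*d)
for k in range(1,n+1):
    f=phi+np.radians(step)*k; q=(rr+(.112-rr)*k/n)*np.array([np.cos(f),np.sin(f)])
    print(((q-p)/.04).round(2)[:2],round((step+err/n)/5,2));p=q
E
python3 plan.py 3
```

```text
2.5 [0.482  0.1858 0.0687] jaw -121.0 r 0.1161 phi 144.9 F [0.6 0.1 0.6]
[-0.07 -0.13] 0.5
[-0.07 -0.14] 0.5
[-0.06 -0.14] 0.5
[-0.05 -0.14] 0.5
[-0.04 -0.14] 0.5
[-0.04 -0.14] 0.5
[-0.03 -0.15] 0.5
[-0.02 -0.15] 0.5
```

```bash
python3 -m handwheel '[[[-0.07,-0.13,-0.05,0.5],[-0.07,-0.14,-0.05,0.5],[-0.06,-0.14,-0.05,0.5],[-0.05,-0.14,0,0.5],[-0.04,-0.14,0,0.5],[-0.04,-0.14,0,0.5],[-0.03,-0.15,0,0.5],[-0.02,-0.15,0,0.5]]]' 0 10
python3 plan.py 3
```

```text
time_s: 3.3
tcp_pos: [0.4719, 0.1456, 0.0732]
eef_rot: [145.8, 88.6, 45.9]
contact_force: [-1.3, 1.1, -1.1]
gripper_width: 0.0009
3.3 [0.4719 0.1456 0.0732] jaw -99.9 r 0.1084 phi 165.8 F [-1.3  1.1 -1.1]
[-0.04 -0.14] 0.49
[-0.04 -0.14] 0.49
[-0.03 -0.14] 0.49
[-0.02 -0.14] 0.49
[-0.01 -0.14] 0.49
[-0.01 -0.15] 0.49
[ 0.   -0.15] 0.49
[ 0.01 -0.15] 0.49
```

```bash
python3 -m handwheel '[[[-0.04,-0.14,-0.06,0.4],[-0.04,-0.14,-0.06,0.4],[-0.03,-0.14,-0.06,0.4],[-0.02,-0.14,-0.06,0.4],[-0.01,-0.14,-0.04,0.4],[-0.01,-0.15,-0.03,0.4],[0,-0.15,-0.02,0.5],[0.01,-0.15,-0.02,0.5]]]' 0 10
python3 plan.py 3
python3 - <<'E'
from h import *
cv2.imwrite("pics/w3.png",vision.capture("wrist"));cv2.imwrite("pics/s3.png",cv2.resize(vision.capture("scene")[130:290,250:450],None,fx=3.7,fy=3.7))
E
```

```text
time_s: 4.1
tcp_pos: [0.4732, 0.105, 0.0712]
eef_rot: [136.6, 87.2, 54.7]
contact_force: [-0.9, 1.9, -0.7]
gripper_width: 0.0005
4.1 [0.4732 0.105  0.0712] jaw -81.8 r 0.1047 phi 187.7 F [-0.9  1.9 -0.7]
[-0.   -0.14] 0.59
[ 0.01 -0.14] 0.59
[ 0.01 -0.14] 0.59
[ 0.02 -0.14] 0.59
[ 0.03 -0.14] 0.59
[ 0.04 -0.14] 0.59
[ 0.05 -0.14] 0.59
[ 0.05 -0.14] 0.59
```

View pics/s3.png

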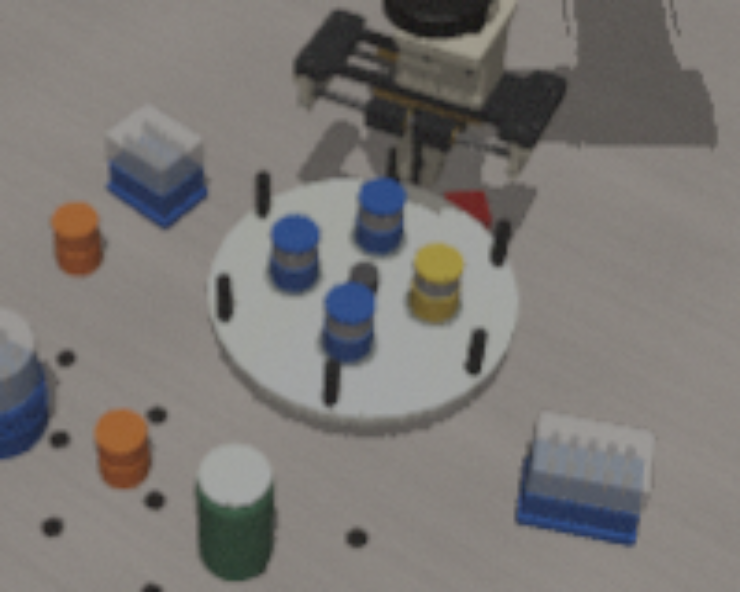

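View pics/w3.png

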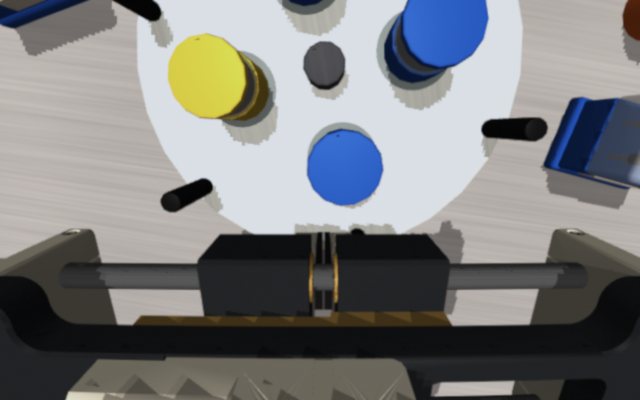

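```bash
python3 -m handwheel '[[[-0.04,-0.14,-0.06,0.6],[-0.03,-0.14,-0.06,0.6],[-0.02,-0.14,-0.06,0.6],[-0.01,-0.14,-0.06,0.6],[0,-0.14,-0.04,0.6],[0.01,-0.14,-0.04,0.6],[0.02,-0.14,-0.04,0.6],[0.03,-0.14,-0.04,0.6]]]' 0 10
python3 plan.py 3
python3 - <<'E'
from h import *
cv2.imwrite("pics/s4.png",cv2.resize(vision.capture("scene")[130:290,250:450],None,fx=3.7,fy=3.7))
E
```

```text
time_s: 5.0
tcp_pos: [0.4807, 0.0664, 0.0647]
eef_rot: [123.8, 86.1, 66.3]
contact_force: [0.5, 1.5, 1.2]
gripper_width: 0.0003
5.0 [0.4807 0.0664 0.0647] jaw -57.4 r 0.1098 phi 208.6 F [0.5 1.5 1.2]
[ 0.07 -0.13] 0.5
[ 0.07 -0.12] 0.5
[ 0.08 -0.12] 0.5
[ 0.09 -0.12] 0.5
[ 0.09 -0.11] 0.5
[ 0.1  -0.11] 0.5
[ 0.1 -0.1] 0.5
[ 0.11 -0.1 ] 0.5
```

View pics/s4.png

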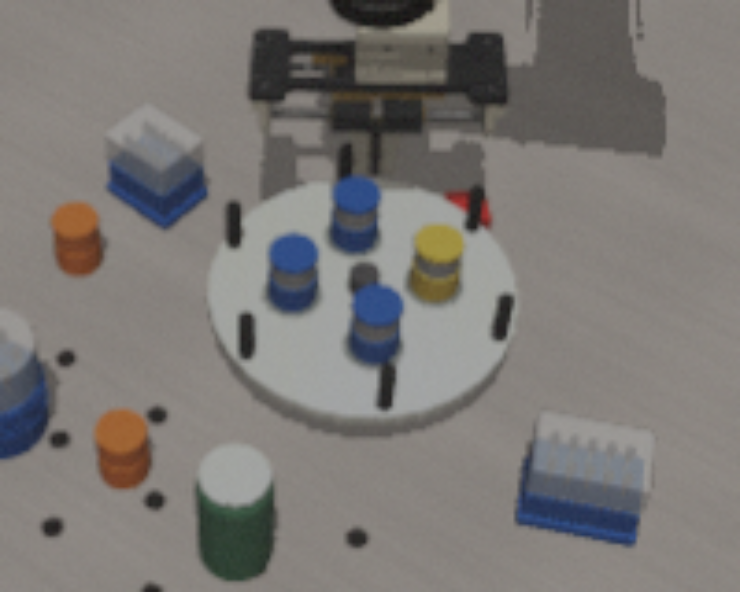

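The tray has turned about 45° with all tubs upright, and the finger is behind its peg. Continuing.

```bash
python3 -m handwheel '[[[0.04,-0.14,0,0.5],[0.05,-0.13,0,0.5],[0.06,-0.13,0,0.5],[0.07,-0.13,0,0.5],[0.07,-0.12,0,0.5],[0.08,-0.12,0,0.5],[0.08,-0.11,0,0.5],[0.09,-0.11,0,0.5]]]' 0 10
python3 plan.py 3
cat > yel.py <<'E'
from h import *
import sys
n,f=sys.argv[1:3]
im=vision.capture(n);hsv=cv2.cvtColor(im,cv2.COLOR_BGR2HSV);H,S,V=cv2.split(hsv)
m=(H>22)&(H<36)&(S>110)
b=max(blobs(m),key=lambda t:t[1][4]);print(b[0],b[1])
# lid: top ellipse = upper part of the blob; in top view whole blob
x,y,w,h,a=b[1]
c=b[0] if n=="top" else np.array([x+w/2-.5,y+w*.36])
p=ray(n,c,.092)[:2]-[.577,.119];print("lid px",c,"r",np.hypot(*p),"ang",np.degrees(np.arctan2(p[1],p[0])))
cr=(slice(130,290),slice(250,450)) if n=="scene" else (slice(165,300),slice(190,405))
cv2.imwrite(f,cv2.resize(im[cr],None,fx=3.7,fy=3.7))
E
python3 yel.py scene pics/s5.png; python3 - <<'E'
from plant import readout
from scipy.spatial.transform import Rotation as R
print(R.from_euler("xyz",readout.get_state()["eef_rot"],degrees=True).as_matrix()[:,0])
E
```

```text
time_s: 5.85
tcp_pos: [0.5049, 0.0297, 0.0694]
eef_rot: [120.4, 85.8, 82.9]
contact_force: [-0.7, 2.0, -0.1]
gripper_width: 0.0002
5.85 [0.5049 0.0297 0.0694] jaw -37.4 r 0.1148 phi 231.0 F [-0.7  2.  -0.1]
[ 0.12 -0.08] 0.56
[ 0.13 -0.08] 0.56
[ 0.13 -0.07] 0.56
[ 0.13 -0.06] 0.56
[ 0.14 -0.06] 0.56
[ 0.14 -0.05] 0.56
[ 0.14 -0.04] 0.56
[ 0.14 -0.03] 0.56
[365.59223301 190.10679612] [360 185  12  11 103]
lid px [365.5  189.32] r 0.054332854420554265 ang 151.25407579859214
[ 0.00939877  0.07264752 -0.99731339]
```

View pics/s5.png

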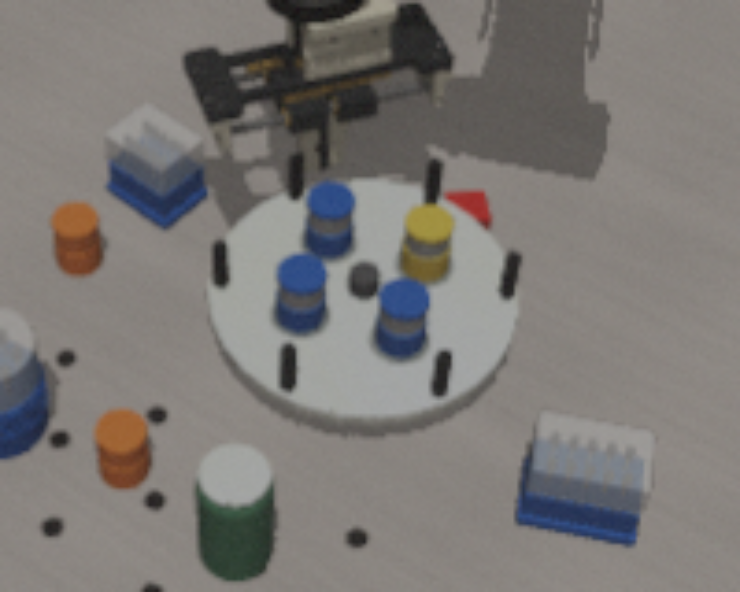

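Yellow is at about 151°, the front is at about 176.5°, so 25° remain.

```bash
python3 -m handwheel '[[[0.11,-0.09,-0.03,0.5],[0.11,-0.08,-0.03,0.5],[0.12,-0.07,-0.03,0.5],[0.12,-0.07,-0.03,0.5],[0.13,-0.06,-0.02,0.5],[0.13,-0.05,-0.02,0.5],[0.13,-0.05,-0.02,0.5],[0.1,-0.03,0,0.4]]]' 0 10
python3 plan.py 2; python3 yel.py scene pics/s6.png
```

```text
time_s: 6.7
tcp_pos: [0.5437, 0.0112, 0.0663]
eef_rot: [120.0, 85.8, 101.6]
contact_force: [-1.7, -0.0, -1.2]
gripper_width: 0.001
6.7 [0.5437 0.0112 0.0663] jaw -18.3 r 0.1128 phi 252.8 F [-1.7 -0.  -1.2]
[ 0.1  -0.02] 0.43
[ 0.1  -0.02] 0.43
[ 0.1  -0.02] 0.43
[ 0.1  -0.01] 0.43
[ 0.1  -0.01] 0.43
[ 0.1  -0.01] 0.43
[ 0.1 -0. ] 0.43
[ 0.1 -0. ] 0.43
[360.53608247 185.8556701 ] [355 181  12  10  97]
lid px [360.5  185.32] r 0.05274986476489336 ang 172.7274966132189
```

View pics/s6.png

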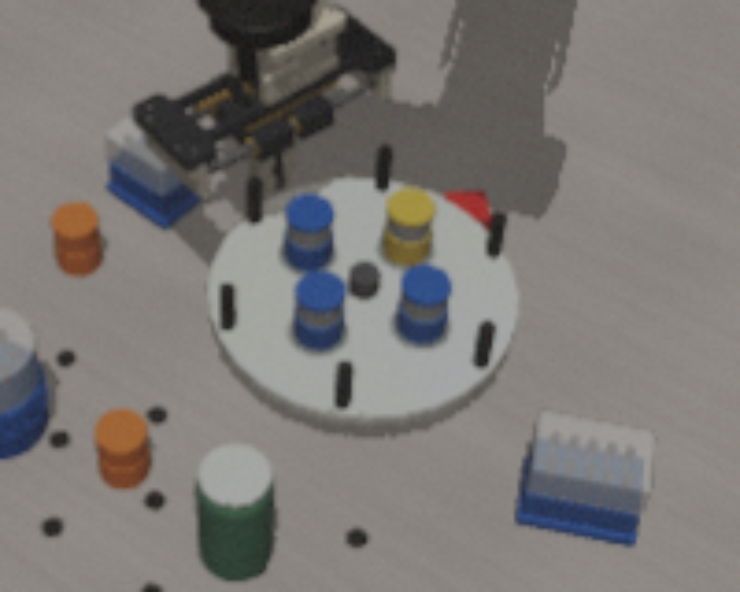

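```bash
python3 -m handwheel '[[[0.09,-0.02,0,0.4],[0.07,-0.02,0,0.3],[0,0,0,0]]]' 0 10
python3 st.py; python3 yel.py scene pics/s7.png;  python3 yel.py top pics/t7.png
```

```text
time_s: 7.05
tcp_pos: [0.5502, 0.01, 0.0668]
eef_rot: [120.5, 85.8, 105.5]
contact_force: [-0.2, -0.4, -0.4]
gripper_width: 0.0007
7.05 [0.5502 0.01   0.0668] jaw -14.9 r 0.1122 phi 256.2 F [-0.2 -0.4 -0.4]
[359.6  185.35] [354 181  12  10 100]
lid px [359.5  185.32] r 0.050843805871835034 ang 175.03936462943497Traceback (most recent call last):
  File "yel.py", line 6, in <module>
    b=max(blobs(m),key=lambda t:t[1][4]);print(b[0],b[1])
ValueError: max() iterable argument is empty
```

```bash
python3 -m handwheel '[[[-0.12,0.03,0,0],[-0.12,0.02,0,0],[-0.1,-0.05,0.2,0],[0,0,0.7,0],[0,0,1,0],[0,0,1,0],[0,0,0.8,0],[0,0,0,0]]]' 0 10
python3 st.py; python3 yel.py scene pics/s8.png
```

```text
time_s: 7.95
tcp_pos: [0.5314, 0.0089, 0.2232]
eef_rot: [120.8, 85.9, 105.6]
contact_force: [0.6, -0.4, 0.1]
gripper_width: 0.0005
7.95 [0.5314 0.0089 0.2232] jaw -15.1 r 0.1191 phi 247.5 F [ 0.6 -0.4  0.1]
[359.58 185.36] [354 181  12  10 100]
lid px [359.5  185.32] r 0.050843805871835034 ang 175.03936462943497
```

View pics/s8.png

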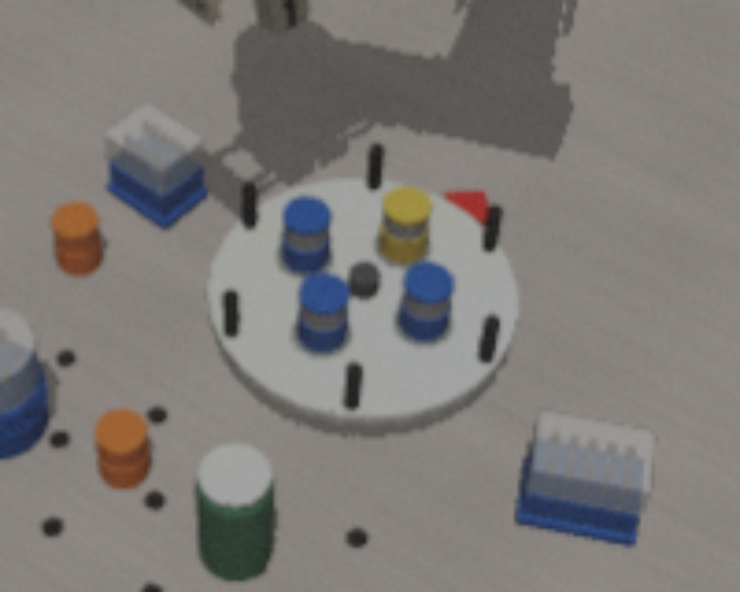

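The hand is clear and everything looks undisturbed. I'll move aside for a top-view check.

```bash
python3 -m handwheel '[[[-0.3,-0.9,0.1,0],[-0.3,-0.9,0.1,0],[-0.3,-0.9,0.1,0],[-0.3,-0.9,0.1,0],[-0.3,-0.9,0.1,0],[-0.2,-0.9,0.1,0],[0,-0.9,0,0],[0,0,0,0]]]' 0 10
python3 yel.py top pics/t8.png
python3 - <<'E'
from h import *
im=vision.capture("top");H,S,V=cv2.split(cv2.cvtColor(im,cv2.COLOR_BGR2HSV))
C=np.array([.577,.119])
box=np.zeros(H.shape,bool);box[165:300,190:405]=1
for nm,m in (("blue",(H>100)&(H<130)&(S>40)),("kit",(H>100)&(H<130)&(S>40)&(S<150)),):
    for c,s in blobs(m&box,60):
        p=ray("top",c,.092 if nm=="blue" else .072)[:2]; print(nm,c.round(1),s[4],p.round(4),np.hypot(*(p-C)).round(4),np.degrees(np.arctan2(*(p-C)[::-1])).round(1))
m=((H<6)|(H>174))&(S>150)&box
for c,s in blobs(m):p=ray("top",c,.016)[:2]-C;print("red",c,np.degrees(np.arctan2(p[1],p[0])))
E
```

```text
time_s: 8.8
tcp_pos: [0.4537, -0.2411, 0.2419]
eef_rot: [134.2, 86.2, 118.1]
contact_force: [0.1, 1.3, -0.3]
gripper_width: 0.0005
[295.5443787  245.97633136] [289 239  14  15 169]
lid px [295.5443787  245.97633136] r 0.05410316769982915 ang 179.8521079897972
blue [217.6 207.1] 406 [0.6192 0.3116] 0.1971 77.6
blue [296.4 202.1] 203 [0.6313 0.1174] 0.0543 -1.7
blue [273.9 223.6] 208 [0.5782 0.1727] 0.0537 88.7
blue [317.8 224.4] 200 [0.5759 0.0644] 0.0546 -91.1
blue [374.6 228.7] 237 [ 0.5651 -0.0763] 0.1956 -93.5
kit [217.6 207.1] 406 [0.6204 0.3164] 0.2021 77.6
kit [296.4 202.1] 203 [0.6327 0.1185] 0.0557 -0.5
kit [274.1 223.4] 193 [0.5788 0.1743] 0.0553 88.1
kit [317.8 224.4] 200 [0.5762 0.0645] 0.0545 -90.8
kit [374.6 228.7] 237 [ 0.5652 -0.0789] 0.1983 -93.4
red [293.56589147 279.64341085] 176.31421107039336
```

View pics/t8.png

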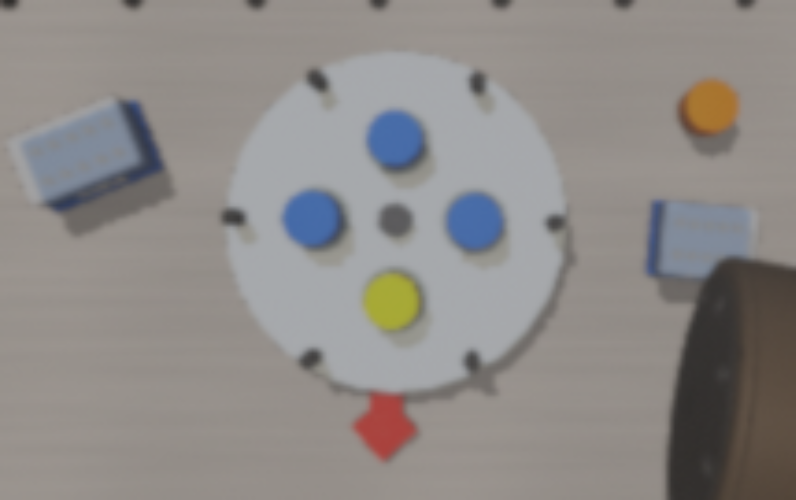

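The top view shows yellow at (392,300) in the crop, in line with the pointer at (385,425) to about 3° (2.5 mm). All tubs are in place and both kit boxes sit at the same pixels as before. Handing in.

```bash
python3 -m handwheel '[[[0,0,0,0],[0,0,0,0],[0,0,0,0]]]'; python3 -c "
from plant import close_job
print(close_job())"
```

```text
time_s: 9.2
tcp_pos: [0.4535, -0.2368, 0.2411]
eef_rot: [133.8, 86.1, 118.1]
contact_force: [0.3, 0.6, -0.2]
gripper_width: 0.0003
the job is handed in; nothing more can be done
None
```

I pushed one rim peg anticlockwise with the shut fingers, turning the tray about 100° in slow steps, then backed off, raised the hand and moved it aside. The job is handed in, at about 9 s on the robot's clock.

- **Yellow tub:** in the last top view it stood about 2.5–3.5° past the pointer, roughly 3 mm off, against 14 mm allowed. The scene camera disagreed by about 5°, reading 175° against 179–180° from the top camera, with the pointer at about 176.5°. Either reading is well inside tolerance.
- **Tubs:** all four stood upright at about 54 mm from the axis and 90° apart.
- **Kit boxes:** both stayed at the same pixels as before. The arm covered the bottom right corner of the right box in the last view.
- **Hand:** the readings during the push stayed around 2 N. The tool drifted to about 4° of tilt, which had no effect on the result that I could see.

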